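Unlock the kitchen cash box and hold the key turned

ROBOT

A 6-joint arm with a two-finger parallel gripper is mounted at the origin on the work surface. World frame = base frame: x ahead of the robot, y to its left, z up, the work surface at z = 0. Lengths are in m, angles in degrees, forces in N, time in s.
With the tool pointing down it reaches from about 0.3 to 0.95 m from the base axis. Payload 3.1 kg.
Tool frame: the origin (TCP) lies between the finger pads; the fingertips stand 19 mm ahead of it and the grasp point (between the pads) is the TCP; z points along the fingers, y is the direction in which the jaws open and shut (so a half turn about z gives the same grasp; the last joint's range is limited). The gripper opens to 85 mm and grips with 20 to 120 N. Pads are 22 mm wide; open, the fingers measure 114 mm over their backs; the gripper's body (76 mm by 85 mm) begins 54 mm behind the grasp point. The pads swing forward as they close: fully open they stand 13 mm farther back than shut.
Start: joints at [-77.905, 17.653, 93.61, -0, 68.738, -3.994], TCP at [0.173, -0.601, 0.25] pointing down, gripper open.
Joint ranges: [-175.34, 175.34], [-45.06, 112.39], [2.9, 150.54], [-68.45, 248.45], [3.09, 151.38], [-168.51, 168.51]. Speed limits (degrees/s): [159.86, 159.86, 180, 180, 180, 180].

INTERFACE

Orientations are given as [roll, pitch, yaw] about the fixed x, y, z axes, in that order (R = Rz(yaw) Ry(pitch) Rx(roll)).
In Python, from rig import arm gives the robot as it stands. The module is installed in compiled form; this text tells all that it offers.
- The arm moves only by the tool servo_tool, never from a script. Its argument "series" is one flat list of numbers, 7 for each row, row after row: the opening, from 0 (shut) to 1 (fully open), then the shift along the tool's x, y, z in cm, then the turn, a rotation vector about the tool's x, y, z in rad. A call has 1 to 10 rows; each row shifts and turns the commanded pose from where the row before left it, along the tool's axes as they then stand; what a row does not reach is not made up. A row lasts 1/8 s, in which the tool goes at most 62.5 mm and 10.7 degrees, less where a joint would pass 70% of its speed; a pose out of reach is approached as far as the arm can. A call is refused whole if a number of a shift passes 6.25 or a number of a turn 0.188, either way. A call with a gripper value outside its range is refused whole. The fingers move at their own pace and stop on an object; the grip force is fixed at half the most. Time passes only in rows, so rows that do not move let the fingers close. It gives the time, the measured TCP pose, the force and the opening at its end, in the units of the state.
- arm.state(): the state, without advancing time (a new reading comes with each control period).
- arm.grab_frame(name): name is "scene" or "top"; returns a dict with "pixels" (480x640x3 uint8, red, green, blue), "depth" (480x640 float32, m along the optical axis (not along the pixel's ray), 0 where there is no reading), "fx", "fy", "cx", "cy" (pixels), "R" (3x3) and "t" (3): a world point X has camera coordinates R X + t. Camera axes: x right, y down, z forward; pixel columns grow to the right and rows downward; lengths in m; the calibration is good to about 2 mm. A picture is of the moment at which its call begins.
- arm.sign_off(): hands the job in, once; it reports no verdict.
The state is a dict: "clock": time; "joint_pos": joint angles; "qd": joint speeds; "joint_torque": joint torques, N m; "ee_pos": TCP position; "tcp_rot": TCP orientation; "ft_force": force on the tool from outside, world axes, zero at the start; "torque": the same for the moment, N m; "width": opening from 0.0 (shut) to 1.0 (fully open).
Only numpy, scipy, OpenCV 4.12 (cv2) and the standard library are available. Lean on these libraries where they do the work, as an engineer would, in place of code of your own. Each camera call takes 0.05 s, during which the arm holds its last target. There are 200 camera calls.

TASK

Take the key out of its wooden rest on the turntable and push it fully home in the lock in the lid of the steel cash box, working it past the sticky pins (where it catches, wiggle it a little while pressing lightly). Then turn it a quarter clockwise (seen from above) to the stop against the lock's spring, and finish with the key still gripped and held turned, so that the lid can be lifted. Leave the steel jars and the glass cup as they stand.

Things in the scene. Friction and masses are not known exactly. Their poses are not given: they have to be found in the camera images.
- key: Loose key, 90 mm tall, about 60 g, at first upright in a slotted wooden rest on the turntable. Origin: on its axis, at the underside of its round steel collar (26 mm across, 4 mm thick). z up towards the head, x along the width of head and blade, y through their thickness. A half turn about z makes no difference to key or lock.
- key_head (a point): Middle of the key's head, 37 mm above the key's origin, axes as the key's: a flat black plastic block 32 mm wide (x), 10 mm thick (y), 30 mm high (z), to be gripped across its thickness. Below it a round 10 mm neck, 18 mm long, down to the collar.
- key_tip (a point): Lowest point of the key's blade, 38.5 mm below the key's origin. The steel blade is 16 mm wide (x), 6 mm thick (y), 16 mm long with a rounded nose; between it and the collar is a round shank 7 mm across and 22.5 mm long.
- keyhole (a point): Centre of the slot mouth, on top of the level steel lock plate (56 by 50 mm) on the cash box's lid, 93 mm above the table. z up, x along the slot, y across. Slot 19 by 9 mm, chamfered 1.5 mm, fixed and 20 mm deep; below it the plug, slot 18 by 7.5 mm, in line at rest. The key is home when its collar lies on the plate (key origin here); only within 2 mm of that can it turn.
- pins (a point): Inside the lock, on its axis 11 mm below the slot mouth: the upper pair of sticky pins; a lower pair is 6 mm deeper. They catch the blade's nose with the collar about 30 and 24 mm above the plate. Pushed straight they take 15 to 40 N; rocking the key about its upright axis, 0.1 rad each way, while pressing down with 5 to 15 N eases it past. Pins once pushed aside stay aside.
- plug (a joint): Turn of the lock's plug, rad: 0 at rest, growing clockwise seen from above, stop at 1.5. A spring turns it back when let go (0.03 N m at 0, 0.09 N m at the stop, plus 0.015 N m friction). The blade has about 0.1 rad of play in the plug, so the key itself turns about 1.6 rad to reach the stop.
- cashbox: Grey painted steel cash box, 154 (x) by 204 (y) mm, 88 mm high to the top of its lid, fixed to the table on the robot's left or right. Origin: centre of its underside; z up. The lock is on the lid's middle line, 25 mm from its centre towards the box's front (-x, towards the robot).
- turntable: Round white plastic revolving tray, 250 mm across, top 28 mm above the table, on the side that the cash box leaves free. It stays in place but turns stiffly on its centre (0.12 N m). Origin: centre of its underside; its +x points to the key rest.
- key_rest (a point): Centre of the top of the wooden key rest, 68 mm above the table, 85 mm from the turntable's centre and fixed on it: a block 44 (x) by 36 (y) by 40 mm high with a slot from above, 19 (x) by 9 mm (y). The key's blade stands in the slot and its collar lies on the block.
- jar_a: Small closed steel jar, 52 mm across and 62 mm tall, standing on the turntable's far half. Origin: centre of its underside. Leave alone.
- jar_b: Second such jar, beside the first on the turntable. Leave alone.
- cup: Clear glass cup, 72 mm across and 100 mm tall, on the table. Origin: centre of its underside. Leave alone.
There are look-alikes about, which are no part of the job. Leave any yellow look-alike of the key alone.

How it is judged:
By the outcome, as a careful person would: the job done as asked, in the order asked, and still so for the second after the job is handed in, while the arm keeps its last pose, push and grip.
It also fails if it takes over 51 s, if anything falls off the work surface, if the arm or the gripper's body presses on something with over 40 N, if the wrist force passes 120 N, or if a joint passes its speed limit or range.

## Working session

There is one attempt and no reset: what is moved stays moved. The work goes in short steps, Python scripts to look and compute and a tool call to move; the robot and the scene stay as the last step left them, time stands still between calls to the robot, and variables do not carry over. Pictures are saved under pics/ and viewed, about 8 in all and at most 12, crops included, and the job is handed in when it is done.

Besides the shell and the picture viewer there is one more tool, called after ">>>" as a command line: name --argument value ..., lists and objects as JSON in quotes. servo_tool: Moves the arm, as the interface text tells. Its arguments: {"type":"object","properties":{"series":{"type":"array","items":{"type":"number"}}},"required":["series"]}

```bash
mkdir -p pics
cat > h.py <<'E'
import numpy as np, cv2
from rig import arm
def grab(n, save=None):
    f=arm.grab_frame(n)
    if save: cv2.imwrite('pics/'+save, cv2.cvtColor(f['pixels'],cv2.COLOR_RGB2BGR))
    return f
def world(f):
    v,u=np.mgrid[:480,:640]; d=f['depth']
    P=np.stack([(u-f['cx'])/f['fx']*d,(v-f['cy'])/f['fy']*d,d],-1)
    return (P-np.array(f['t']))@np.array(f['R'])
def ray(f,u,v,z):
    R=np.array(f['R']);c=-R.T@np.array(f['t']);r=R.T@np.array([(u-f['cx'])/f['fx'],(v-f['cy'])/f['fy'],1])
    return c+r*(z-c[2])/r[2]
E
python3 - <<'E'
from h import *
np.set_printoptions(precision=4,suppress=True)
for n in('top','scene'):
    f=grab(n,n+'0.png'); R=np.array(f['R']);print(n,f['fx'],f['cx'],f['cy'],-R.T@np.array(f['t']));print(R)
print(arm.state())
E
```

```text
top 603.1891796883351 330.86970492505935 236.2485530732716 [0.3647 0.0345 1.2208]
[[ 0.0086 -0.9999  0.0088]
 [-0.9843 -0.01   -0.1765]
 [ 0.1765 -0.0071 -0.9843]]
scene 500.6379099184385 311.67498556498884 246.42769668800187 [ 0.959  -0.4458  0.5793]
[[ 0.7702  0.6374 -0.0224]
 [ 0.3737 -0.4795 -0.794 ]
 [-0.5169  0.6032 -0.6075]]
{'clock': 0.1, 'joint_pos': array([-77.9036,  17.7021,  93.6802,  -0.0006,  68.7386,  -3.9939]), 'qd': array([-0.0619,  0.0126, -0.167 , -0.0381, -0.0433,  0.0921]), 'joint_torque': array([ -0.0003, -41.6408, -27.7644,  -0.0001,   0.004 ,  -0.    ]), 'ee_pos': array([ 0.173 , -0.5998,  0.2492]), 'tcp_rot': array([-179.8794,   -0.0079,   16.0905]), 'ft_force': array([-0.3681,  0.1368,  0.7405]), 'torque': array([-0.0653,  0.0083, -0.0596]), 'width': 1.0027122980527605}
```

View pics/top0.png

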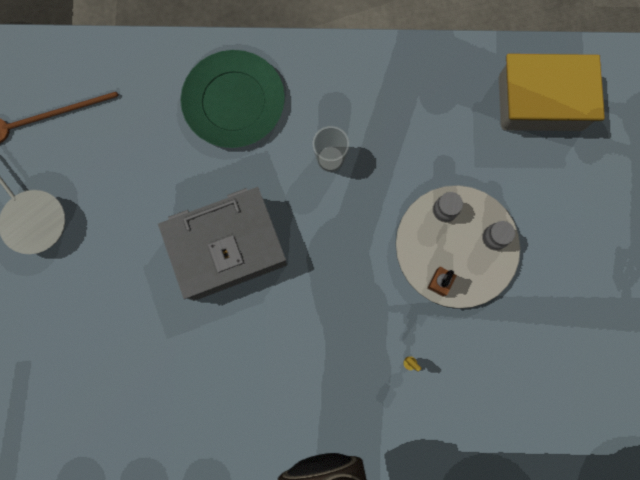

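View pics/scene0.png

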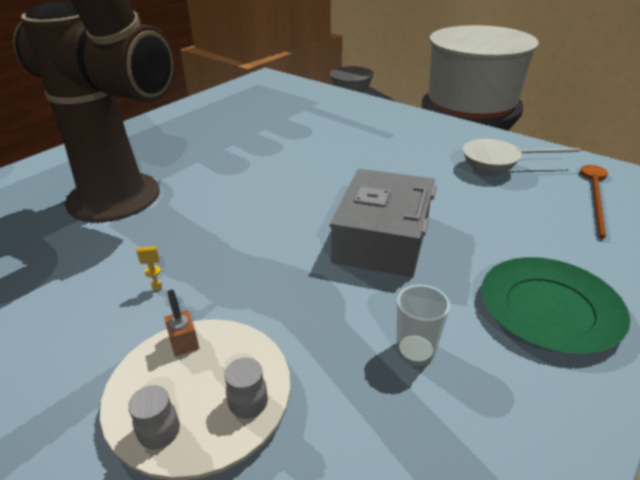

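Top view: the key is at (447,277) in its brown rest at (442,281). The lock plate is at (226,253), and the yellow decoy is at (412,364). Scene view: the key is at (175,305) and the lock at (372,196). Next I'll measure the rest, key head and lock, using one composite of close-ups.

```bash
cat > m.py <<'E'
from h import *
np.set_printoptions(precision=4,suppress=True)
T=grab('top');S=grab('scene')
def crop(f,u,v,r=30):
    return cv2.resize(cv2.cvtColor(f['pixels'][v-r:v+r,u-r:u+r],cv2.COLOR_RGB2BGR),(400,300) if 0 else (300,300),interpolation=cv2.INTER_CUBIC)
cv2.imwrite('pics/c1.png',np.vstack([np.hstack([crop(T,445,278),crop(T,226,253)]),np.hstack([crop(S,178,320),crop(S,372,196)])]))
for n,f,(ku,kv),(lu,lv) in (('top',T,(445,278),(226,253)),('scene',S,(178,320),(372,196))):
    W=world(f);
    p=f['pixels'].astype(int);r,g,b=p[...,0],p[...,1],p[...,2]
    box=np.zeros(r.shape,bool);box[kv-45:kv+40,ku-30:ku+30]=1
    br=box&(r>g*1.5)&(r>60)&(r>b*1.5); 
    topm=br&(abs(W[...,2]-.068)<.005)
    print(n,'brown',br.sum(),topm.sum(), W[topm].mean(0), cv2.minAreaRect(W[topm][:,:2].astype(np.float32)*1000))
    hd=box&(W[...,2]>.088)&(W[...,2]<.15);print('high',hd.sum(),W[hd].mean(0),W[hd].max(0),W[hd].min(0),cv2.minAreaRect(W[hd][:,:2].astype(np.float32)*1000))
    dk=box&(p.max(2)<45);print('dark',dk.sum(),np.argwhere(dk).mean(0)[::-1],W[dk].mean(0))
    lb=np.zeros(r.shape,bool);lb[lv-22:lv+22,lu-25:lu+25]=1
    s=lb&(p.max(2)<40);print('slot',s.sum(),np.argwhere(s).mean(0)[::-1] if s.any() else 0)
    print('lockz',W[lv-12:lv+13:6,lu-12:lu+13:6,2]);print(p[lv-8:lv+9:2,lu-10:lu+11:2].mean(2).astype(int))
E
python3 m.py
```

```text
top brown 196 183 [ 0.4836 -0.1829  0.068 ] ((486.6502990722656, -187.90936279296875), (34.7067985534668, 42.306758880615234), 62.24697494506836)
high 132 [ 0.4863 -0.1874  0.1152] [ 0.5023 -0.1784  0.1258] [ 0.4717 -0.2     0.0918] ((486.9405822753906, -189.12599182128906), (11.901426315307617, 31.954599380493164), 65.20299530029297)
dark 107 [446.9626 278.729 ] [ 0.4855 -0.1877  0.1164]
slot 14 [226.8571 255.2857]
lockz [[0.0879 0.0934 0.0912 0.0919 0.0901]
 [0.0898 0.0902 0.09   0.0917 0.0867]
 [0.0932 0.0938 0.0483 0.0914 0.0919]
 [0.0923 0.0926 0.0932 0.0903 0.0925]
 [0.09   0.0907 0.0931 0.0924 0.0883]]
[[105 108 104 104 106 106 105 104 106 105  86]
 [104 105 107 101 101 102 106 104 104 105 100]
 [104 103  98  61  43  76 105 106 106 106 102]
 [104 105 102  51  33  76 101 105 105 104 104]
 [104 106 104  71  31  31  86 106 105 104 106]
 [103 106 107  94  32  22  67 105 106 106 105]
 [104 105 105 103  53  37  68 101 106 106 106]
 [103 104 106 105  86  94 104 106 107 107  99]
 [104 105 106 108 107 106 106 107 104 105  96]]
scene brown 177 175 [ 0.497  -0.1911  0.0676] ((490.0236511
[... 262 characters left out ...]
.57125854492188)
dark 23 [175.7826 310.4783] [ 0.5027 -0.1976  0.1061]
slot 0 0
lockz [[0.0888 0.0897 0.0878 0.0861 0.0862]
 [0.093  0.0934 0.0938 0.0926 0.0922]
 [0.0927 0.0946 0.0867 0.0918 0.092 ]
 [0.0908 0.0919 0.0922 0.0906 0.0941]
 [0.087  0.0883 0.0879 0.0878 0.088 ]]
[[147 146 145 144 143 140 138 136 134 131 129]
 [149 150 149 149 147 150 149 146 147 145 143]
 [149 149 148 142 143 146 146 147 149 148 147]
 [148 149 135  98 102 104 111 121 139 149 148]
 [150 151 140 108  98  91  83  90 138 149 148]
 [149 147 150 148 147 144 136 137 148 150 151]
 [137 141 144 146 146 148 146 149 148 151 148]
 [ 85  92  96 106 118 126 133 136 142 145 147]
 [ 96  87  88  77  72  75  76  83  89  99 111]]
```

View pics/c1.png

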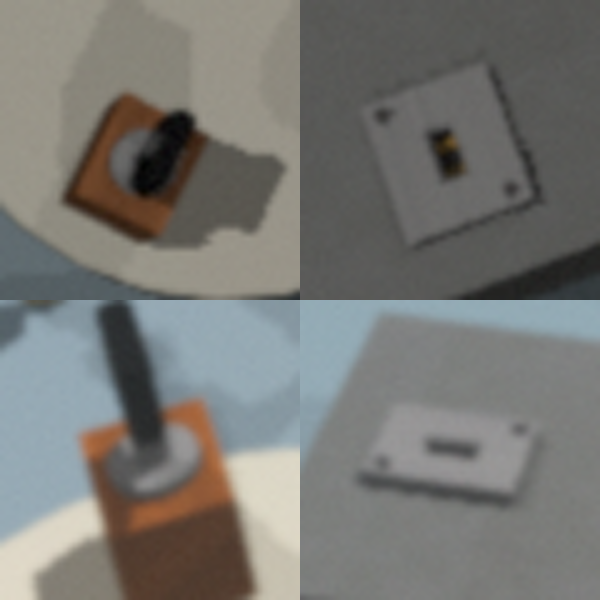

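Close-ups: the key stands upright in its rest, with head width along about 154° and position about (0.488,-0.190). Top and scene agree to about 3 mm. The slot runs at roughly 17°, and the brass pins are visible. I'll move above the key now.

>>> servo_tool --series '[0.6,4.2,-3.1,0.4,0,0,0,0.6,4.2,-3.1,0.4,0,0,0,0.6,4.2,-3.1,0.4,0,0,0,0.6,4.2,-3.1,0.4,0,0,0,0.6,4.2,-3.1,0.4,0,0,0,0.6,4.2,-3.1,0.4,0,0,0,0.6,4.2,-3.1,0.4,0,0,0,0.6,4.2,-3.1,0.4,0,0,0,0.6,4.2,-3.1,0.4,0,0,0,0.6,4.2,-3.1,0.4,0,0,0]'

```text
clock: 1.45
ee_pos: [0.4916, -0.1848, 0.2102]
tcp_rot: [180.0, -0.0, 16.1]
ft_force: [0.4, -0.5, 0.0]
width: 0.601
```

>>> servo_tool --series '[0.6,0,0,0,0,0,-0.185,0.6,0,0,0,0,0,-0.185,0.6,0,0,0,0,0,-0.185,0.6,0,0,0,0,0,-0.185,0.6,0,0,0,0,0,-0.185,0.6,0,0,0,0,0,-0.185,0.6,0,0,0,0,0,-0.185,0.6,0,0,0,0,0,-0.185,0.6,0,0,0,0,0,-0.185,0.6,0,0,0,0,0,-0.185]'

```text
clock: 2.7
ee_pos: [0.4906, -0.1862, 0.2101]
tcp_rot: [-180.0, -0.0, 122.4]
ft_force: [0.7, -0.6, -0.3]
width: 0.601
```

>>> servo_tool --series '[0.6,0,0,0,0,0,-0.185,0.6,0,0,0,0,0,-0.185,0.6,0,0,0,0,0,-0.185,0.6,0,0,0,0,0,0]'

```text
clock: 3.2
ee_pos: [0.4907, -0.1862, 0.2101]
tcp_rot: [180.0, -0.0, 153.8]
ft_force: [-0.2, -0.2, 0.3]
width: 0.601
```

```bash
cat >> h.py <<'E'
np.set_printoptions(precision=4,suppress=True)
from scipy.spatial.transform import Rotation as Ro
def st():
    s=arm.state();print(round(s['clock'],2),s['ee_pos'],s['tcp_rot'],'F',s['ft_force'],'M',s['torque'],'w',round(s['width'],3),'j',s['joint_pos'].round(1));return s
def togo(p,yaw):
    s=arm.state();R=Ro.from_euler('xyz',s['tcp_rot'],degrees=True)
    e=(R.inv()*Ro.from_euler('xyz',[180,0,yaw],degrees=True)).as_rotvec()
    print('togo cm',R.inv().apply(np.array(p)-s['ee_pos'])*100,'rad',e)
E
python3 - <<'E'
from h import *
st(); togo([.488,-.19,.16],154)
T=grab('top','t1.png');S=grab('scene','s1.png')
for n,f,(u,v) in(('top',T,(226,253)),('scene',S,(372,196))):
    g=f['pixels'].mean(2); W=world(f)
    b=np.zeros(g.shape,bool);b[v-22:v+22,u-24:u+24]=1
    lo,hi=((84,140) if n=='top' else (136,165))
    m=(b&(g>lo)&(g<hi)).astype(np.uint8)
    k,l,s,c=cv2.connectedComponentsWithStats(m);i=1+s[1:,4].argmax()
    cn=cv2.convexHull(np.argwhere(l==i)[:,::-1].astype(np.float32))[:,0]
    Q=np.array([ray(f,*q,.093)[:2]*1000 for q in cn],np.float32)
    print(n,s[i],'plate',cv2.minAreaRect(Q))
    b=np.zeros(g.shape,bool);b[v-9:v+11,u-12:u+12]=1
    hull=cv2.fillConvexPoly(np.zeros(g.shape,np.uint8),cn.astype(int),1)
    w=np.where(b&(hull>0),np.clip((105 if n=='top' else 146)-g-12,0,None),0)
    if n=='scene': w[:, :]*=(np.mgrid[:480,:640][0]<202)
    pts=np.argwhere(w>0);ww=w[w>0];Q=np.array([ray(f,q[1],q[0],.093)[:2]*1000 for q in pts])
    mu=np.average(Q,0,ww);C=np.cov(Q.T,aweights=ww);ev,V=np.linalg.eigh(C);print('slot',mu,np.degrees(np.arctan2(V[1,1],V[0,1])),np.sqrt(ev))
R=400
def cr(f,u,v,r=50): return cv2.resize(cv2.cvtColor(f['pixels'][v-r:v+r,u-r:u+r],cv2.COLOR_RGB2BGR),(400,400),interpolation=cv2.INTER_CUBIC)
cv2.imwrite('pics/c2.png',np.hstack([cr(T,447,270),cr(S,178,290)]))
E
```

```text
3.2 [ 0.4907 -0.1862  0.2101] [179.9986  -0.02   153.7613] F [-0.1752 -0.187   0.2928] M [ 0.0027 -0.0167  0.0019] w 0.601 j [-25.5   9.2 109.1   0.   61.7 -89.3]
togo cm [ 0.0712 -0.4592  5.0112] rad [ 0.     -0.0003 -0.0042]
top [ 202  231   48   44 1976] plate ((533.9996948242188, 225.30081176757812), (82.09132385253906, 90.93331909179688), 0.5891766548156738)
slot [532.3564 225.5342] -159.82752391138766 [5.2146 5.689 ]
scene [ 348  174   48   43 1090] plate ((529.23486328125, 227.81622314453125), (88.00009155273438, 155.29672241210938), 32.09832000732422)
slot [533.9714 222.5701] 70.8045108475134 [4.2475 7.8707]
```

View pics/c2.png

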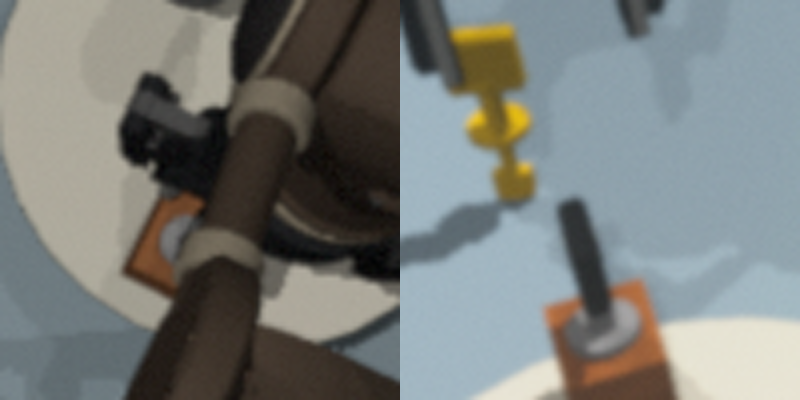

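The gripper straddles the key: in the scene crop the fingers are above the head at (575,205), on either side of it. I'll descend and grip.

>>> servo_tool --series '[0.6,0.1,-0.4,2,0,0,0,0.6,0,0,2,0,0,0,0.6,0,0,2,0,0,0,0.6,0,0,2,0,0,0,0.6,0,0,2,0,0,0,0.6,0,0,0.5,0,0,0,0.6,0,0,0,0,0,0]'

```text
clock: 4.18
ee_pos: [0.4881, -0.1894, 0.1052]
tcp_rot: [180.0, -0.0, 153.8]
ft_force: [0.0, 1.2, -0.3]
width: 0.602
```

Run:
```python
from h import *
st()
T=grab('top','t2.png');S=grab('scene','s2.png')
def cr(f,u,v,r=40): return cv2.resize(cv2.cvtColor(f['pixels'][v-r:v+r,u-r:u+r],cv2.COLOR_RGB2BGR),(400,400),interpolation=cv2.INTER_CUBIC)
cv2.imwrite('pics/c3.png',np.hstack([cr(T,226,253,30),cr(S,178,300)]))
```

```text
4.17 [ 0.4881 -0.1894  0.1052] [179.9996  -0.024  153.8306] F [ 0.0084  1.1821 -0.2538] M [-0.003  -0.0397  0.0271] w 0.602 j [-26.   17.6 113.    0.   49.5 -89.8]
```

View pics/c3.png

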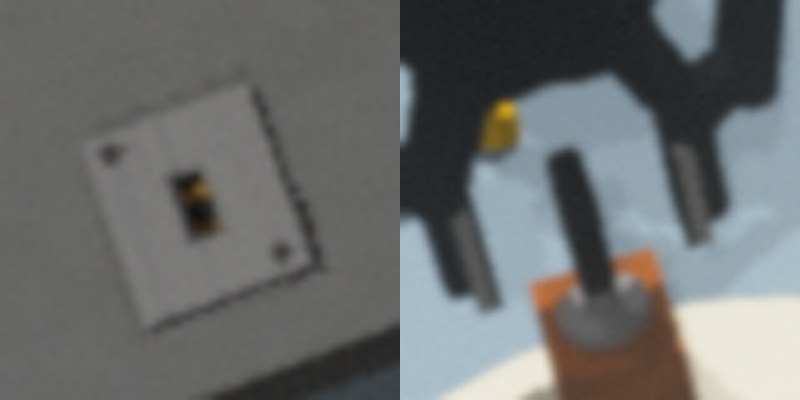

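The pads are at (475,260) and (690,195). Their middle (582,228) falls on the key at (583,225), so it is well centred. In the left crop the plate corners are (82,140), (248,82), (310,262), (148,328) and the slot centre is (196,204). Gripping and lifting.

>>> servo_tool --series '[0,0,0,0,0,0,0,0,0,0,0,0,0,0,0,0,0,0,0,0,0,0,0,0,0,0,0,0,0,0,0,0,0,0,0]'

```text
clock: 4.9
ee_pos: [0.4886, -0.1897, 0.1059]
tcp_rot: [-180.0, 0.1, 153.9]
ft_force: [-1.7, 1.0, 4.7]
width: 0.107
```

>>> servo_tool --series '[0,0,0,0,0,0,0,0,0,0,-0.5,0,0,0,0,0,0,-1,0,0,0,0,0,0,-2,0,0,0,0,0,0,-2,0,0,0,0,0,0,-2,0,0,0,0,0,0,-2,0,0,0,0,0,0,-2,0,0,0,0,0,0,0,0,0,0]'

```text
clock: 6.02
ee_pos: [0.4893, -0.19, 0.2223]
tcp_rot: [-180.0, 0.2, 153.9]
ft_force: [-0.3, -0.6, -1.7]
width: 0.108
```

Run:
```python
from h import *
st()
T=grab('top','t3.png');S=grab('scene','s3.png')
c=np.array([[82,140],[248,82],[310,262],[148,328],[196,204]])/6.6667+[196-.5,223-.5]
Q=np.array([ray(T,u,v,.093)[:2] for u,v in c]);print(Q, Q[:4].mean(0))
for i in range(4): d=Q[(i+1)%4]-Q[i];print(np.linalg.norm(d),np.degrees(np.arctan2(d[1],d[0])))
p=cv2.cvtColor(T['pixels'],cv2.COLOR_RGB2BGR)
# scene slot, dark blob within plate
g=S['pixels'].mean(2);print(g[188:204:1,362:384:2].astype(int))
W=world(S); m=(g>0)&(abs(W[...,2]-.093)<.003)
```

```text
6.03 [ 0.4893 -0.19    0.2223] [-179.999     0.2369  153.8894] F [-0.2886 -0.5948 -1.7325] M [0.0451 0.0327 0.0098] w 0.108 j [-26.    8.2 108.7  -0.   62.9 -89.9]
[[0.5506 0.2591]
 [0.5678 0.2127]
 [0.5164 0.1933]
 [0.4972 0.2382]
 [0.5326 0.2261]] [0.533  0.2258]
0.049506226380548427 -69.6618781189628
0.05501239334980308 -159.3366286747109
0.04881921807755556 113.1275150999562
0.05739702370079792 21.39345366486055
[[160 157 158 157 154 151 148 146 143 140 141]
 [161 160 159 159 158 157 156 155 152 149 146]
 [162 161 161 160 159 160 160 158 158 156 154]
 [161 160 159 160 159 160 158 159 156 157 157]
 [162 161 158 155 154 157 157 157 159 159 158]
 [160 160 152 131 137 141 145 148 156 159 159]
 [161 160 146 104 107 112 120 128 148 161 159]
 [161 161 146  94  88  88  91 102 143 158 159]
 [162 162 150 117 107  98  89  98 147 159 159]
 [160 163 160 147 143 134 119 118 153 162 161]
 [160 161 162 158 158 153 146 147 159 162 160]
 [157 159 161 160 161 160 158 159 161 160 162]
 [148 152 156 157 159 160 160 160 161 160 162]
 [121 133 139 143 150 154 158 158 158 160 162]
 [ 92 100 105 114 127 137 141 147 151 155 157]
 [ 86  81  82  86  96 103 109 119 132 141 147]]
```

>>> servo_tool --series '[0,1.8,4.9,0,0,0,0,0,1.8,4.9,0,0,0,0,0,1.8,4.9,0,0,0,0,0,1.8,4.9,0,0,0,0,0,1.8,4.9,0,0,0,0,0,1.8,4.9,0,0,0,0,0,1.8,4.9,0,0,0,0,0,1.7,4.9,0,0,0,0]'

```text
clock: 7.12
ee_pos: [0.5313, 0.2269, 0.2186]
tcp_rot: [-179.9, -0.1, 153.9]
ft_force: [1.2, 0.4, -0.0]
width: 0.108
```

>>> servo_tool --series '[0,0,0,0.4,0,0,-0.166,0,0,0,0.4,0,0,-0.166,0,0,0,0.4,0,0,-0.166,0,0,0,0.4,0,0,-0.166,0,0,0,0.4,0,0,-0.166,0,0,0,0,0,0,0,0,0,0,0,0,0,0]'

```text
clock: 8.0
ee_pos: [0.5319, 0.2253, 0.1995]
tcp_rot: [180.0, -0.1, -158.7]
ft_force: [0.1, 0.1, -1.5]
width: 0.112
```

Run:
```python
from h import *
st(); togo([.5333,.2245,.19],-158.6)
f=dict(arm.grab_frame('top'));
# lid yaw from first top image (undisturbed) via colour + known plane
a=cv2.imread('pics/t3.png').astype(int); s=a.std(2) ; g=a.mean(2)
m=np.zeros((480,640),np.uint8); sub=np.s_[175:310,150:300]
m[sub]=((a.max(2)-a.min(2)<12)&(g>50))[sub]
m=cv2.morphologyEx(m,cv2.MORPH_CLOSE,np.ones((5,5)));m=cv2.morphologyEx(m,cv2.MORPH_OPEN,np.ones((7,7)))
c=max(cv2.findContours(m,0,1)[0],key=cv2.contourArea)
Q=np.array([ray(f,*q[0],.088)[:2]*1000 for q in c],np.float32);print('lid',cv2.minAreaRect(Q))
S=grab('scene','s4.png')
v=cv2.cvtColor(S['pixels'],cv2.COLOR_RGB2BGR)
t=cv2.cvtColor(f['pixels'],cv2.COLOR_RGB2BGR)
cv2.imwrite('pics/c4.png',np.hstack([cv2.resize(v[145:220,335:410],(600,600),interpolation=cv2.INTER_CUBIC),cv2.resize(t[200:300,200:233],(200,600))]))
```

```text
8.0 [0.5319 0.2253 0.1995] [ 179.9963   -0.083  -158.6932] F [ 0.1087  0.0753 -1.4735] M [ 0.0043 -0.0182  0.051 ] w 0.112 j [ 18.6  15.6 102.6  -0.   61.9 -92.7]
togo cm [-0.1053 -0.129   0.9508] rad [ 0.0001 -0.0014 -0.0016]
lid ((549.34521484375, 209.09295654296875), (197.295654296875, 249.22695922851562), 21.620180130004883)
```

View pics/c4.png

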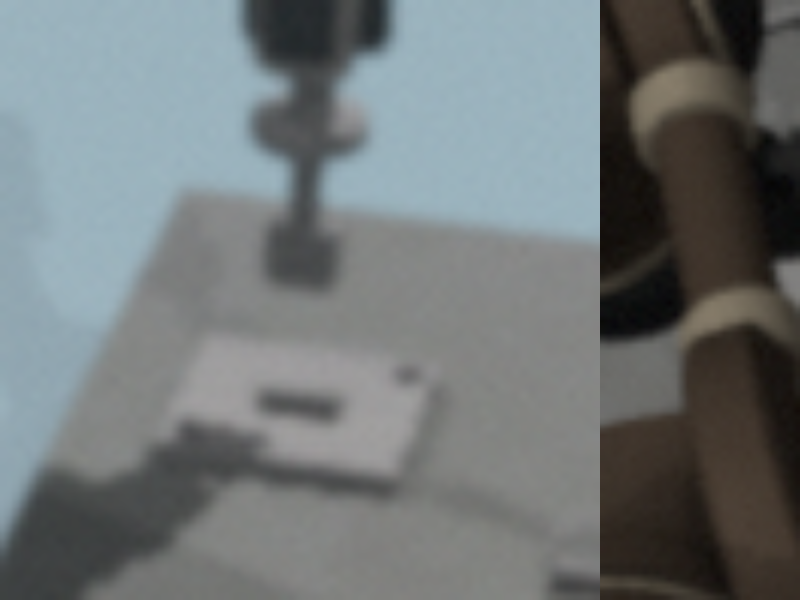

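Scene crop: the key hangs upright with the collar at (309,125) and the blade nose bottom at (301,288). The slot is at (298,403), with its ends at (257,396) and (340,410). The top view is blocked by the arm. I'll compute the offset of the key axis from the slot in this view.

```bash
cat > off.py <<'E'
from h import *
S=grab('scene')
R=np.array(S['R']);t=np.array(S['t'])
def proj(p): c=R@p+t;return np.array([S['fx']*c[0]/c[2]+S['cx'],S['fy']*c[1]/c[2]+S['cy']])
px=lambda x,y:((x+.5)/8-.5+335,(y+.5)/8-.5+145)
slot=ray(S,*px(298,403),.093);print('slot',slot)
e1=ray(S,*px(257,396),.093);e2=ray(S,*px(340,410),.093);d=e2-e1;print('slot len',np.linalg.norm(d),np.degrees(np.arctan2(d[1],d[0])))
tcp=arm.state()['ee_pos'];pc=lambda q:((q-[335,145])+.5)*8-.5
for n,dz in(('tip',.0755),('collar under',.037),('collar top',.033),('head bot',.015)): print(n,pc(proj(tcp-[0,0,dz])))
for h in(.0735,.0755,.0775): print('tip',ray(S,*px(301,286),tcp[2]-h)-slot)
print('collar',ray(S,*px(309,129),tcp[2]-.037)-slot,'tcp slot pred')
yaw=np.radians(21.4);ax=np.array([np.cos(yaw),np.sin(yaw),0])
print('tip ends pred',pc(proj(tcp-[0,0,.0755]+ax*.008)),pc(proj(tcp-[0,0,.0755]-ax*.008)))
E
python3 off.py
```

```text
slot [0.5332 0.2249 0.093 ]
slot len 0.019605417674727506 19.364827684790598
tip [303.3031 279.9299]
collar under [312.3276 126.2611]
collar top [313.2929 109.8248]
head bot [317.7037  34.7183]
tip [ 0.0021 -0.005   0.0338]
tip [ 0.0003 -0.002   0.0318]
tip [-0.0016  0.0009  0.0298]
collar [-0.0007 -0.001   0.0703] tcp slot pred
tip ends pred [338.2622 284.8514] [268.5056 275.0312]
```

The key axis agrees with the slot to about 1 mm, well inside the chamfer. I'll correct by -0.1 cm in tool x and lower it into the slot mouth.

>>> servo_tool --series '[0,-0.11,0,0.8,0,0,0,0,0,0,0.8,0,0,0,0,0,0,0.8,0,0,0,0,0,0,0.3,0,0,0,0,0,0,0.3,0,0,0,0,0,0,0.3,0,0,0,0,0,0,0.2,0,0,0,0,0,0,0,0,0,0]'

```text
clock: 9.15
ee_pos: [0.5333, 0.2259, 0.1652]
tcp_rot: [180.0, -0.0, -158.6]
ft_force: [-0.8, 1.2, -1.0]
width: 0.106
```

Run:
```python
from h import *
st()
S=grab('scene','s5.png');v=cv2.cvtColor(S['pixels'],cv2.COLOR_RGB2BGR)
cv2.imwrite('pics/c5.png',cv2.resize(v[145:220,335:410],(600,600),interpolation=cv2.INTER_CUBIC))
```

```text
9.15 [0.5333 0.2259 0.1652] [ 179.9998   -0.0091 -158.5593] F [-0.7685  1.1657 -0.9622] M [-0.0441 -0.0165  0.0303] w 0.106 j [ 18.6  18.1 103.8  -0.   58.2 -92.8]
```

View pics/c5.png

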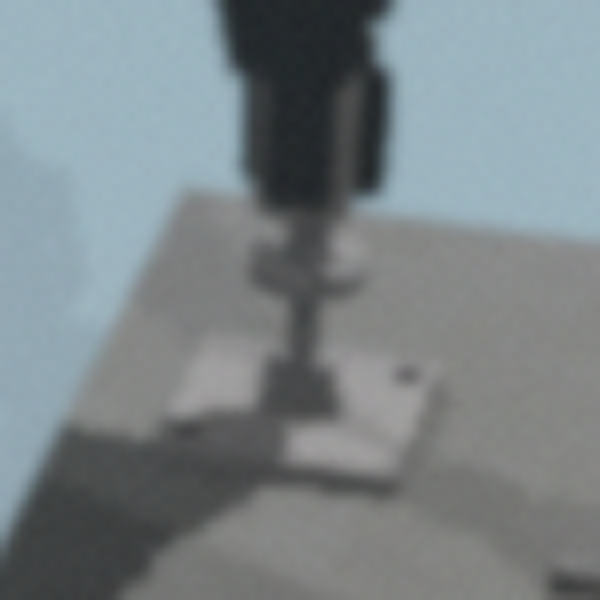

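The blade enters at the slot (nose at about (300,415)). The tip is nominally 3 mm below the plate with no contact force, so it is inside. Continuing gently to the first pins.

>>> servo_tool --series '[0,0,0,0.2,0,0,0,0,0,0,0.2,0,0,0,0,0,0,0.1,0,0,0,0,0,0,0.1,0,0,0,0,0,0,0,0,0,0]'

```text
clock: 9.82
ee_pos: [0.5334, 0.2259, 0.16]
tcp_rot: [-180.0, 0.0, -158.6]
ft_force: [-2.0, -1.0, 4.7]
width: 0.107
```

```bash
python3 -c "
from h import *
st()"
```

```text
9.82 [0.5334 0.2259 0.16  ] [-179.9956    0.0085 -158.5564] F [-1.9513 -0.957   4.6542] M [-0.1206  0.3529  0.0398] w 0.107 j [ 18.6  18.5 103.9  -0.   57.6 -92.8]
```

Contact is exactly at the expected pin height (TCP 0.160). Wiggling with light pressure.

>>> servo_tool --series '[0,0,0,0.05,0,0,0.1,0,0,0,0.05,0,0,-0.1,0,0,0,0.05,0,0,-0.1,0,0,0,0.05,0,0,0.1,0,0,0,0.05,0,0,0.1,0,0,0,0.05,0,0,-0.1,0,0,0,0.05,0,0,-0.1,0,0,0,0.05,0,0,0.1]'

```text
clock: 10.82
ee_pos: [0.5345, 0.2263, 0.1577]
tcp_rot: [-180.0, 0.2, -158.7]
ft_force: [-1.3, -0.1, 5.0]
width: 0.109
```

```bash
python3 -c "
from h import *
st()"
```

```text
10.82 [0.5345 0.2263 0.1577] [-179.9893    0.1797 -158.6818] F [-1.2596 -0.06    5.0302] M [-0.1341  0.3954 -0.0166] w 0.109 j [ 18.6  18.7 104.   -0.   57.2 -92.7]
```

>>> servo_tool --series '[0,0,0,0.07,0,0,0.1,0,0,0,0.07,0,0,-0.1,0,0,0,0.07,0,0,-0.1,0,0,0,0.07,0,0,0.1,0,0,0,0.07,0,0,0.1,0,0,0,0.07,0,0,-0.1,0,0,0,0.07,0,0,-0.1,0,0,0,0.07,0,0,0.1]'

```text
clock: 11.82
ee_pos: [0.5345, 0.2263, 0.1518]
tcp_rot: [180.0, 0.2, -158.7]
ft_force: [-2.4, -0.1, 10.0]
width: 0.105
```

```bash
python3 -c "
from h import *
st()"
```

```text
11.82 [0.5345 0.2263 0.1518] [ 179.9988    0.1603 -158.6856] F [-2.3559 -0.0704  9.9709] M [-0.0338  0.4216  0.0254] w 0.105 j [ 18.6  19.1 104.1   0.   56.6 -92.7]
```

>>> servo_tool --series '[0,0,0,0.05,0,0,0.1,0,0,0,0.05,0,0,-0.1,0,0,0,0.05,0,0,-0.1,0,0,0,0.05,0,0,0.1,0,0,0,0.05,0,0,0.1,0,0,0,0.05,0,0,-0.1,0,0,0,0.05,0,0,-0.1,0,0,0,0.05,0,0,0.1]'

```text
clock: 12.82
ee_pos: [0.5335, 0.2259, 0.1453]
tcp_rot: [-180.0, 0.0, -158.7]
ft_force: [-0.5, 0.1, -0.5]
width: 0.108
```

Run:
```python
from h import *
st()
S=grab('scene','s6.png');v=cv2.cvtColor(S['pixels'],cv2.COLOR_RGB2BGR)
cv2.imwrite('pics/c6.png',cv2.resize(v[145:220,335:410],(600,600),interpolation=cv2.INTER_CUBIC))
```

```text
12.82 [0.5335 0.2259 0.1453] [-179.9996    0.0291 -158.6845] F [-0.5408  0.1283 -0.5322] M [ 0.0087  0.0342 -0.0335] w 0.108 j [ 18.6  19.6 104.4   0.   56.  -92.7]
```

View pics/c6.png

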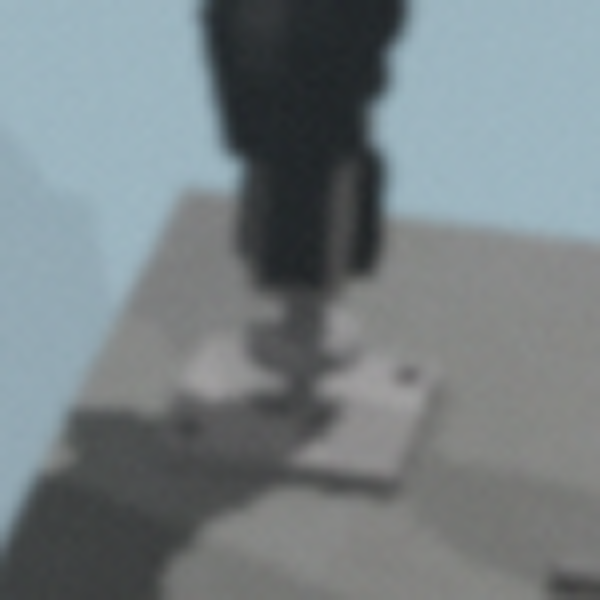

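Both pin pairs are passed and the force is back to zero. The blade is inside the slot, with the collar at (300,340) about 15 mm above the plate. Pushing home.

>>> servo_tool --series '[0,0,0,0.3,0,0,0,0,0,0,0.3,0,0,0,0,0,0,0.3,0,0,0,0,0,0,0.3,0,0,0,0,0,0,0.2,0,0,0,0,0,0,0.1,0,0,0,0,0,0,0.1,0,0,0,0,0,0,0,0,0,0]'

```text
clock: 13.88
ee_pos: [0.5333, 0.2259, 0.1309]
tcp_rot: [180.0, -0.0, -158.6]
ft_force: [-2.6, -0.9, 6.4]
width: 0.106
```

```bash
python3 -c "
from h import *
st()"
```

```text
13.88 [0.5333 0.2259 0.1309] [ 180.       -0.029  -158.5542] F [-2.5981 -0.9245  6.4176] M [-0.1789  0.482  -0.0483] w 0.106 j [ 18.6  20.7 104.8  -0.   54.5 -92.8]
```

The collar is home: TCP 0.1309 is exactly the plate height plus the 37.9 mm grip height recorded at the rest, with 6 N on the collar. Turning clockwise (+ about tool z).

>>> servo_tool --series '[0,0,0,0,0,0,0.15,0,0,0,0,0,0,0.15,0,0,0,0,0,0,0.15,0,0,0,0,0,0,0.15,0,0,0,0,0,0,0.15,0,0,0,0,0,0,0.15,0,0,0,0,0,0,0.15,0,0,0,0,0,0,0.15,0,0,0,0,0,0,0.15,0,0,0,0,0,0,0.1]'

```text
clock: 15.12
ee_pos: [0.5337, 0.2261, 0.1309]
tcp_rot: [180.0, 0.0, 118.2]
ft_force: [-2.3, -0.5, 5.9]
width: 0.106
```

```bash
python3 -c "
from h import *
st()"
```

```text
15.12 [0.5337 0.2261 0.1309] [179.9602   0.0061 118.1992] F [-2.2855 -0.4808  5.9062] M [-0.0695  0.3534  0.1616] w 0.106 j [ 18.7  20.7 104.8   0.   54.4  -9.5]
```

>>> servo_tool --series '[0,0,0,0,0,0,0.07,0,0,0,0,0,0,0.06,0,0,0,0,0,0,0.03,0,0,0,0,0,0,0]'

```text
clock: 15.62
ee_pos: [0.5336, 0.2261, 0.1309]
tcp_rot: [180.0, -0.0, 109.2]
ft_force: [-2.3, -0.2, 5.4]
width: 0.105
```

```bash
python3 -c "
from h import *
st()"
```

```text
15.62 [0.5336 0.2261 0.1309] [179.9672  -0.0011 109.2165] F [-2.2771 -0.1747  5.44  ] M [-0.1133  0.389   0.1108] w 0.105 j [ 18.7  20.7 104.8   0.   54.4  -0.6]
```

>>> servo_tool --series '[0,0,0,0,0,0,0.03,0,0,0,0,0,0,0.03,0,0,0,0,0,0,0]'

```text
clock: 16.0
ee_pos: [0.5336, 0.2261, 0.1309]
tcp_rot: [180.0, 0.0, 105.8]
ft_force: [-2.0, 0.3, 5.3]
width: 0.107
```

```bash
python3 -c "
from h import *
st()"
```

```text
16.0 [0.5336 0.2261 0.1309] [179.9626   0.0124 105.8377] F [-1.9915  0.3496  5.2981] M [-0.0428  0.467   0.2293] w 0.107 j [ 18.7  20.7 104.8  -0.   54.4   2.8]
```

>>> servo_tool --series '[0,0,0,0,0,0,0.03,0,0,0,0,0,0,0.02,0,0,0,0,0,0,0]'

```text
clock: 16.38
ee_pos: [0.5336, 0.2261, 0.1309]
tcp_rot: [180.0, 0.0, 103.1]
ft_force: [-2.1, -0.8, 5.1]
width: 0.106
```

Run:
```python
from h import *
st();m=[]
for i in range(6): S=grab('scene');m.append(arm.state()['torque'][2])
print(m);st()
v=cv2.cvtColor(S['pixels'],cv2.COLOR_RGB2BGR)
cv2.imwrite('pics/c7.png',cv2.resize(v[145:220,335:410],(600,600),interpolation=cv2.INTER_CUBIC))
```

```text
16.38 [0.5336 0.2261 0.1309] [179.9613   0.0321 103.0629] F [-2.0507 -0.827   5.1191] M [0.0045 0.4076 0.6202] w 0.106 j [ 18.7  20.7 104.8  -0.   54.4   5.6]
[np.float64(0.5783397217918749), np.float64(0.6522339467729594), np.float64(0.6052978325195333), np.float64(0.6320768444391682), np.float64(0.5960619303458465), np.float64(0.646370920546167)]
16.68 [0.5336 0.2261 0.131 ] [179.9562   0.0302 103.0667] F [-2.1056 -0.6653  4.8139] M [-0.0617  0.3854  0.6464] w 0.109 j [ 18.7  20.7 104.8  -0.   54.4   5.6]
```

View pics/c7.png

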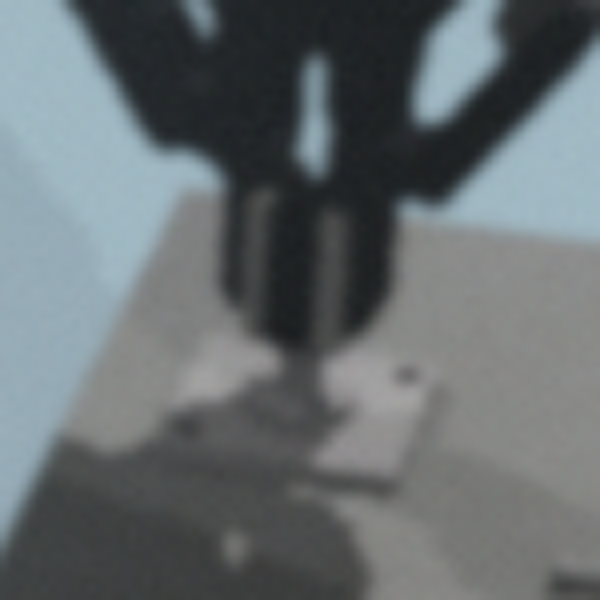

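The key is held against a firm stop: 0.62 N m steady, against 0.11–0.16 N m while turning. The collar lies on the plate at about (300,405). I'll ease off slightly so it isn't over-pressed, then hand in.

>>> servo_tool --series '[0,0,0,0,0,0,-0.012,0,0,0,0,0,0,0]'

```text
clock: 16.92
ee_pos: [0.5336, 0.2261, 0.1309]
tcp_rot: [180.0, 0.0, 103.7]
ft_force: [-1.4, -0.5, 5.3]
width: 0.107
```

Run:
```python
from h import *
for i in range(3): grab('scene'); st()
s=arm.state()
if s['torque'][2]>.2 and s['ee_pos'][2]<.1325: print(arm.sign_off())
```

```text
16.98 [0.5336 0.2261 0.1309] [179.9612   0.0255 103.7317] F [-1.6429 -0.1459  4.2576] M [-0.0125  0.4223  0.5242] w 0.101 j [ 18.7  20.7 104.8  -0.   54.4   5. ]
17.02 [0.5336 0.2261 0.1309] [179.9581   0.0263 103.7342] F [-1.8017 -0.1149  5.23  ] M [-0.0285  0.4352  0.55  ] w 0.107 j [ 18.7  20.7 104.8  -0.   54.4   5. ]
17.07 [0.5336 0.2261 0.1309] [179.9607   0.0263 103.7313] F [-2.4858 -0.2604  5.6504] M [-0.0287  0.4042  0.5174] w 0.105 j [ 18.7  20.7 104.8  -0.   54.4   5. ]
the job is handed in; nothing more can be done
None
```

The key is home in the lock, turned clockwise to the stop, and still gripped and held there. I handed the job in at 17.1 s; no verdict is reported.

I lifted the key from its rest and lowered it into the slot. It caught at the expected height and was past both pin pairs after rocking it ±0.1 rad under about 5–10 N. Then I pushed it down until the collar met the plate.

**Home:** the tool stopped at 0.1309 m, which matches the plate height plus the grip height recorded at the rest. There was a steady 5–6 N on the collar.

**Turned:** the tool turned about 98° (1.70 rad), a little past the nominal 1.6 rad. The rise from 0.11–0.16 N m while turning to a steady 0.62 N m shows it reached the stop. I eased off slightly, and it held at about 0.52 N m.

**Disagreements and gaps:**
- The two cameras differed by about 3–4 mm, so I used their average and the scene view of the key against the slot.
- The extra turn beyond 1.6 rad is probably slot-angle error plus a little twist in the grip. I didn't measure either.
- I didn't take a last picture of the jars or cup; the arm's path stayed clear of them.

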